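Pump the one-hand clamp snug on the menu stand and hold it

ROBOT

A 7-joint arm with a two-finger parallel gripper is mounted at the origin on the work surface. World frame = base frame: x ahead of the robot, y to its left, z up, the work surface at z = 0. Lengths are in mm, angles in degrees, forces in N, time in s.
With the tool pointing down it reaches from about 400 to 875 mm from the base axis. Payload 19.3 kg.
Tool frame: the origin (TCP) lies midway between the tips of the shut fingers; the grasp point (between the pads) lies 19 mm behind it; z points along the fingers, y is the line along which they close (so a half turn about z gives the same grasp; the last joint's range is limited). The gripper opens to 85 mm and grips with 20 to 120 N. Pads are 22 mm wide; open, the fingers measure 114 mm over their backs; the gripper's body (76 mm by 85 mm) begins 54 mm behind the grasp point. The pads swing forward as they close: fully open they stand 13 mm farther back than shut.
Start: joints at [66.853, 29.874, -2.08, 91.645, 1.215, 58.505, -6.463], TCP at [204.744, -590.504, 231.291] pointing down, gripper open.
Joint ranges: [-166.77, 166.77], [-17.47, 122.26], [-85.68, 81.53], [9.62, 139.38], [-72.42, 252.41], [9.2, 110.78], [-144.41, 144.41]. Speed limits (degrees/s): [108.29, 108.29, 136.94, 136.94, 172.46, 172.46, 172.46].

INTERFACE

Orientations are given as a 3x3 rotation matrix whose columns are the frame's x, y, z axes.
In Python, from workcell import telemetry, snapshot, calibration, workorder gives the robot as it stands. The module is installed in compiled form; this text tells all that it offers.
- The arm moves only by the tool servo_tool, never from a script. Its arguments are lists of equal length, an entry for each row: "translation": the shift along the tool's x, y, z in mm, a list of three; "rot": the turn, a rotation vector about the tool's x, y, z in rad, a list of three; "grip": the opening, from 0 (shut) to 1 (fully open). In form: {"translation": [[tx, ty, tz], ...], "rot": [[wx, wy, wz], ...], "grip": [grip, ...]}. A call has 1 to 20 rows; each row shifts and turns the commanded pose from where the row before left it, along the tool's axes as they then stand; what a row does not reach is not made up. A row lasts 1/8 s, in which the tool goes at most 62.5 mm and 10.7 degrees, less where a joint would pass 70% of its speed; a pose out of reach is approached as far as the arm can. A call with a gripper value outside its range is refused whole. The fingers move at their own pace and stop on an object; "grip_force" is the grip in N (left out, the last holds). Time passes only in rows, so rows that do not move let the fingers close. It gives the time, the measured TCP pose, the force, the opening and the grip force at its end, in the units of the state.
- telemetry.observe(): the state, without advancing time (a new reading comes with each control period).
- snapshot(name): name is "side" or "top"; returns (picture, depth): 384x512x3 uint8, red, green, blue; 384x512 float32, mm along the optical axis (not along the pixel's ray), 0 where there is no reading.
- calibration(name): a dict with "camera_matrix" (3x3 intrinsics, pixels), "extrinsics" (4x4, takes a point from world to camera coordinates). Camera axes: x right, y down, z forward; pixel columns grow to the right and rows downward; lengths in mm; the calibration is good to about 2 mm. A picture is of the moment at which its call begins. calibration takes no time and is no camera call.
- workorder.finish_job(): hands the job in; it is judged then, once.
The state is a dict: "clock": time; "joint_pos": joint angles; "joint_velocities": joint speeds; "tau": joint torques, N m; "tcp_pos": TCP position; "ee_rot": TCP orientation; "force": force on the tool from outside, world axes, zero at the start; "torque": the same for the moment, N m; "opening": finger opening in mm; "gripper_force": force on a finger pad.
Only numpy, scipy, OpenCV 4.12 (cv2) and the standard library are available. Lean on these libraries where they do the work, as an engineer would, in place of code of your own. Each camera call takes 0.05 s, during which the arm holds its last target. There are 200 camera calls.

TASK

Pump the trigger of the one-hand bar clamp until its sprung pad has pushed the menu stand's foot right up against the fixed jaw, then keep the trigger pulled so that the pad stays pressed about half-way in, never nearly all the way: that would crush the foot. The clamp's lock is worn out, so it grips only while the trigger is held: finish still holding the trigger back, with the stand snug. Work the clamp by its trigger only (do not touch the sliding jaw or the stand) and leave the screwdriver, shaker and cup beside the clamp where they are.

Things in the scene. Friction and masses are not known exactly. Their poses are not given: they have to be found in the camera images.
- clamp: One-hand bar clamp on a plywood board (430 x 130 x 12 mm) fixed to the table. Origin on the table under the resting trigger; +x along the bar from the black pistol grip to the sliding far jaw, z up. Black housing 44 mm wide, top at z = 75 mm, x = -115 to 52 mm. Pistol grip 34 x 28 mm at x = -109 to -75 mm, top z = 137 mm. The closing bar's tail comes out behind, below z = 34 mm, to x = -260 mm.
- trigger (a joint): Trigger travel from rest (0) to its stop (0.036 m), towards the pistol grip (clamp -x). A spring (2.7 N at rest, 4.9 N at the stop) returns it. Pulled, it drags bar and far jaw along by a ratchet (10 mm teeth: up to 10 mm of a pull may be idle); going forward it slips over the teeth and the bar stays. If let go, a pressed pad pushes bar and trigger back until 4 N or less is left.
- trigger_grip (a point): Middle of the part of the trigger to pinch, 138 mm above the table, moving with the trigger. The trigger is an upright grey post, 14 mm (clamp x) by 16 mm (clamp y), standing from the housing (z = 75 mm) to z = 155 mm. At rest it stands 75 mm in front of the pistol grip's front face.
- bar (a joint): How far the bar with its far jaw has been drawn in (m): 0 fully open, up to 0.135, closing towards the clamp's -x. The bar slides with 4 N of friction.
- pad (a joint): How far the sprung pad is pressed into the far jaw (m): 0 free, 0.016 all the way in. Spring 1 N per mm, so 8 N when half-way in; that force plus 4 N of bar and the trigger's spring is felt at the trigger.
- pad_face (a point): Centre of the front face of the sprung pad (black rubber disc, 38 mm across, 8 mm thick, on a steel stem) carried by the grey far jaw; it faces the clamp's -x, 72 mm above the table. Full travel of the pad's stem is 16 mm.
- stand_mid (a point): Centre of the wooden foot of the menu stand, a block 55 mm (x, along the bar) x 70 mm (y) x 40 mm high lying loose on the clamp's deck between the jaws, with an upright white card to 128 mm above the deck; about 0.32 kg. Seated against the fixed jaw its centre lies at x = 87.5 mm in the clamp's frame.
- driver: Screwdriver lying beside the clamp, about 200 mm long; bystander.
- cup_a: Clear plastic cup standing beside the clamp, 84 mm wide, 110 mm high; bystander, origin under its middle.
- shaker: Glass shaker with a steel cap beside the clamp, 44 mm wide, 90 mm high; bystander, origin under its middle.
- jaw_fixed (a point): Centre of the fixed jaw's face, which the stand's foot must meet: x = 60 mm, z = 70 mm in the clamp's frame, looking to +x. Grey plate 70 mm wide, top at z = 95 mm. From it a slotted wooden deck (top z = 50 mm, 100 mm wide) runs to x = 270 mm.

How it is judged (in metres and radians):
On the way, in this order (a step that is already met when the one before it is completed fails the run):
1. the pad has begun to push the stand (distance of stand_mid from where it was at the start of the episode above 0.0015 m), for 0.02 s.
2. the stand is seated and the pad is snug, the robot on the trigger (value of joint pad between 0.0045 and 0.012 m and contact force between the fingers and trigger above 2 N and x of stand_mid in the frame of clamp below 0.0915 m), for 0.5 s.
At the end, for the whole second after the job is handed in: The robot holds the trigger pulled back (fingers pressing on it, trigger at least 3 mm from rest), the sprung pad is pressed in 4.5 to 12 mm of its 16 mm, and the stand stands upright with its foot within 4 mm of the fixed jaw, at rest (all of step 2 and angle between stand_mid's own z axis and vertical below 0.1 rad and value of joint trigger above 0.003 m and linear speed of stand below 0.02 m/s); the arm keeps its last pose, push and grip.
It fails at once if the foot is crushed: the pad is pressed in by more than 14 of its 16 mm (value of joint pad above 0.014 m).
It fails at once if the robot touches the sliding bar, its jaw or pad (contact force between any of the fingers, the arm and bar above 1 N).
It fails at once if the robot touches the menu stand (contact force between any of the fingers, the arm and stand above 1 N).
It fails at once if the screwdriver, the shaker or the cup beside the clamp is moved by more than 3 cm (distance of any of driver, shaker, cup_a from where it was at the start of the episode above 0.03 m).
It also fails if it takes over 54 s, if anything falls off the work surface, if the arm or the gripper's body presses on something with over 40 N, if the wrist force passes 120 N, or if a joint passes its speed limit or range.

## Working session

There is one attempt and no reset: what is moved stays moved. The work goes in short steps, Python scripts to look and compute and a tool call to move; the robot and the scene stay as the last step left them, time stands still between calls to the robot, and variables do not carry over. Pictures are saved under pics/ and viewed, at most 10 in all, crops included, and the job is handed in when it is done.

Besides the shell and the picture viewer there is one more tool, called after "Call:" in YAML: its name, and indented under it one key for each argument. servo_tool: Moves the arm, as the interface text tells. Its arguments: {"type":"object","properties":{"translation":{"type":"array"},"rot":{"type":"array"},"grip":{"type":"array"},"grip_force":{"type":"number"}},"required":["translation","rot","grip"]}

```bash
mkdir -p pics; python3 - <<'E'
from workcell import telemetry, snapshot, calibration
import cv2,numpy as np
for n in("top","side"):
    p,d=snapshot(n); np.savez(f"{n}0.npz",p=p,d=d); cv2.imwrite(f"pics/{n}0.png",p[:,:,::-1])
    c=calibration(n); print(n,c["camera_matrix"],c["extrinsics"])
print(telemetry.observe())
E
```

```text
top [[430.96698043   0.         250.32786422]
 [  0.         430.96698043 186.89709193]
 [  0.           0.           1.        ]] [[ 7.82348571e-02 -9.96915944e-01  6.15689196e-03 -7.51622417e+01]
 [-9.74213434e-01 -7.77613296e-02 -2.11805007e-01  5.69984792e+02]
 [ 2.11630557e-01  1.05724076e-02 -9.77292552e-01  8.27777817e+02]
 [ 0.00000000e+00  0.00000000e+00  0.00000000e+00  1.00000000e+00]]
side [[429.26433652   0.         256.86106936]
 [  0.         429.26433652 195.59156038]
 [  0.           0.           1.        ]] [[ 9.96820260e-01 -7.85406900e-02 -1.34435927e-02 -5.48051442e+02]
 [-5.34882607e-02 -5.34483709e-01 -8.43484541e-01  9.92728314e+01]
 [ 5.90624765e-02  8.41521553e-01 -5.36985195e-01  8.32905087e+02]
 [ 0.00000000e+00  0.00000000e+00  0.00000000e+00  1.00000000e+00]]
{'clock': 0.1, 'joint_pos': array([66.85344591, 29.90617804, -2.08178013, 91.66966268,  1.21598537,
       58.50464162, -6.46378656]), 'joint_velocities': array([-0.0338363 , -0.01887038,  0.08045389, -0.10408914, -0.01860389,
        0.09609029,  0.03570894]), 'tau': array([ 4.38135612e-03, -9.28485775e+01,  1.98376983e+00, -3.70526111e+01,
        1.80703547e-02,  5.46243740e-03,  7.51444099e-05]), 'tcp_pos': array([ 204.631347  , -590.23762882,  230.78379733]), 'ee_rot': array([[ 9.44812121e-01,  3.27612397e-01, -4.15001456e-04],
       [ 3.27612649e-01, -9.44811667e-01,  9.30681203e-04],
       [-8.71955177e-05, -1.01527861e-03, -9.99999481e-01]]), 'force': array([-0.56133849,  0.10531902,  0.45705928]), 'torque': array([-0.02888169, -0.01809781,  0.03695566]), 'gripper_force': 0.0, 'opening': 85.17371157116533}
```

View pics/top0.png

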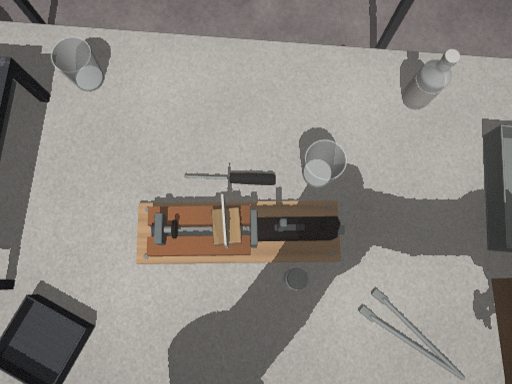

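View pics/side0.png

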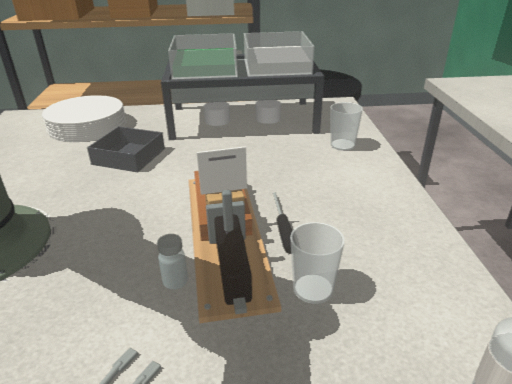

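The top view shows the clamp lying along image left-right: trigger near (285,225), pistol grip near (335,228), stand at (226,222), pad at (175,229), cup at (322,165), shaker at (297,280). The side view looks along the clamp, with the trigger post at about (228,205).

```bash
cat > h.py <<'E'
import numpy as np,cv2
from workcell import calibration
def cloud(n,d):
    c=calibration(n);K=c["camera_matrix"];T=c["extrinsics"]
    v,u=np.mgrid[:d.shape[0],:d.shape[1]]
    P=np.stack([(u-K[0,2])/K[0,0]*d,(v-K[1,2])/K[1,1]*d,d],-1)
    return (P-T[:3,3])@T[:3,:3]
E
python3 - <<'E'
from h import *
for n in("top","side"):
    z=np.load(n+"0.npz");p,d=z["p"],z["d"];W=cloud(n,d)
    hsv=cv2.cvtColor(p,cv2.COLOR_RGB2HSV)
    x,y,zz=W[...,0],W[...,1],W[...,2]
    m=(d>0)&(abs(zz-12)<6)&(hsv[...,1]>70)
    if n=="top":
        r=cv2.minAreaRect(W[m][:,:2].astype(np.float32));print("board",r,m.sum())
        c,(w,h),a=r;box=cv2.boxPoints(r);e=[box[1]-box[0],box[2]-box[1]]
        ax=max(e,key=np.linalg.norm);ax=ax/np.linalg.norm(ax)
        if ax[1]<0:ax=-ax
        c=np.array(c);lat=np.array([-ax[1],ax[0]]);print("axis",ax)
    q=W[...,:2]-c;s=q@ax;l=q@lat
    near=(d>0)&(abs(l)<70)&(abs(s)<290)
    for lo,hi in((142,165),(128,142),(100,128),(85,100),(66,84),(40,60)):
        mm=near&(zz>lo)&(zz<hi)
        k,L,st,ce=cv2.connectedComponentsWithStats(mm.astype(np.uint8))
        for i in range(1,k):
            if st[i,4]>12:
                b=L==i;print(n,lo,hi,"px",ce[i].round(),st[i,4],"s",np.percentile(s[b],[2,50,98]).round(),"l",np.percentile(l[b],[2,50,98]).round(),"z",np.percentile(zz[b],[50,98]).round(),p[b].mean(0).round())
E
```

```text
board ((372.41912841796875, -53.60443115234375), (367.0201110839844, 1015.0307006835938), 4.2806830406188965) 5098
axis [-0.07464254  0.9972104 ]
top 85 100 px [297. 278.] 347 s [-100.  -81.  -64.] l [-36. -19.  -1.] z [91. 94.] [82. 83. 81.]
top 40 60 px [188. 253.] 224 s [ 18. 143. 215.] l [-70. -68. -65.] z [51. 54.] [147.  99.  70.]
top 40 60 px [286. 277.] 18 s [-69. -62. -60.] l [-36. -20.  -8.] z [53. 60.] [88. 90. 89.]
side 85 100 px [169. 242.] 330 s [-99. -83. -63.] l [-37. -19.  -1.] z [89. 91.] [101. 102.  97.]
side 66 84 px [171. 253.] 187 s [-100.  -95.  -81.] l [-37. -21.  -1.] z [76. 84.] [111. 114. 109.]
side 40 60 px [197. 197.] 135 s [ 11. 113. 215.] l [-70. -68. -64.] z [50. 52.] [186. 135.  95.]
side 40 60 px [172. 265.] 255 s [-102.  -98.  -82.] l [-39. -20.   2.] z [50. 60.] [121. 126. 122.]
```

```bash
cat > m.py <<'E'
from h import *
for n in("top","side"):
    z=np.load(n+"0.npz");p,d=z["p"],z["d"];W=cloud(n,d)
    hsv=cv2.cvtColor(p,cv2.COLOR_RGB2HSV);zz=W[...,2]
    if n=="top":
        m=(d>0)&(abs(zz-12)<6)&(hsv[...,1]>70)&(W[...,0]>300)&(W[...,0]<620)&(abs(W[...,1]+100)<300)
        m=cv2.morphologyEx(m.astype(np.uint8),cv2.MORPH_OPEN,np.ones((3,3)))>0
        r=cv2.minAreaRect(W[m][:,:2].astype(np.float32));print("board",r,m.sum())
        c,(w,h),a=r;box=cv2.boxPoints(r);e=[box[1]-box[0],box[2]-box[1]]
        ax=max(e,key=np.linalg.norm);ax=ax/np.linalg.norm(ax)
        if ax[1]<0:ax=-ax
        c=np.array(c);lat=np.array([-ax[1],ax[0]]);print("c",c,"axis",ax,"lat",lat)
    q=W[...,:2]-c;s=q@ax;l=q@lat
    near=(d>0)&(abs(l)<70)&(abs(s)<290)
    for lo,hi in((142,190),(128,142),(100,128),(85,100),(66,84),(40,60)):
        mm=near&(zz>lo)&(zz<hi)
        k,L,st,ce=cv2.connectedComponentsWithStats(mm.astype(np.uint8))
        for i in range(1,k):
            if st[i,4]>8:
                b=L==i;print(n,lo,hi,"px",ce[i].round(),st[i,4],"s",np.percentile(s[b],[2,50,98]).round(),"l",np.percentile(l[b],[2,50,98]).round(),"z",np.percentile(zz[b],[50,98]).round(),p[b].mean(0).round())
E
python3 m.py
```

```text
board ((486.59698486328125, -10.67962646484375), (129.41656494140625, 430.22039794921875), 5.326703071594238) 4555
c [486.59698486 -10.67962646] axis [-0.09283458  0.99568146] lat [-0.99568146 -0.09283458]
top 142 190 px [224. 220.] 167 s [17. 21. 26.] l [-46.  -1.  41.] z [178. 181.] [166. 163. 159.]
top 142 190 px [283. 222.] 68 s [-90. -84. -78.] l [-7.  1.  8.] z [155. 159.] [ 98. 101. 101.]
top 128 142 px [331. 223.] 203 s [-190. -176. -162.] l [-13.   0.  12.] z [135. 140.] [36. 34. 33.]
top 100 128 px [226. 218.] 9 s [20. 20. 21.] l [-23. -14.  -5.] z [117. 126.] [83. 78. 73.]
top 100 128 px [326. 227.] 85 s [-188. -166. -160.] l [-14.  11.  15.] z [120. 128.] [35. 33. 31.]
top 100 128 px [280. 227.] 19 s [-89. -81. -78.] l [-3.  7.  8.] z [116. 125.] [71. 72. 71.]
top 85 100 px [233. 225.] 472 s [-6.  8. 20.] l [-37.  -3.  29.] z [91. 94.] [152. 127.  95.]
top 85 100 px [217. 226.] 377 s [28. 39. 49.] l [-36.  -2.  31.] z [91. 94.] [155. 130.  98.]
top 85 100 px [254. 226.] 261 s [-39. -33. -25.] l [-33.  -0.  34.] z [96. 99.] [109. 112. 111.]
top 85 100 px [158. 228.] 297 s 
[... 2318 characters left out ...]
  8.] z [92. 99.] [92. 94. 90.]
side 85 100 px [235. 262.] 143 s [-192. -189. -181.] l [-13.   2.  15.] z [ 92. 100.] [46. 41. 36.]
side 66 84 px [206. 200.] 15 s [-4. 21. 37.] l [28. 32. 33.] z [79. 83.] [153. 125.  91.]
side 66 84 px [239. 200.] 31 s [-3. -1.  4.] l [-40. -30. -16.] z [81. 84.] [114.  99.  79.]
side 66 84 px [229. 245.] 1081 s [-197. -110.  -35.] l [-30.  10.  31.] z [74. 83.] [60. 56. 52.]
side 40 60 px [202. 207.] 464 s [-37.  31. 175.] l [23. 42. 50.] z [50. 58.] [163. 118.  85.]
side 40 60 px [245. 214.] 176 s [-37. -15.  81.] l [-49. -44. -25.] z [50. 59.] [115.  90.  70.]
side 40 60 px [237. 287.] 274 s [-199. -197. -189.] l [-21.   2.  23.] z [50. 59.] [43. 39. 34.]
```

Call:
servo_tool:
  translation:
    - [27.2,-23.3,0]
    - [27.2,-23.3,0]
    - [27.2,-23.3,0]
    - [27.2,-23.3,0]
    - [27.2,-23.3,0]
    - [27.2,-23.3,0]
    - [27.2,-23.3,0]
    - [27.2,-23.3,0]
    - [27.2,-23.3,0]
    - [27.2,-23.3,0]
    - [27.2,-23.3,0]
    - [27.2,-23.3,0]
    - [27.2,-23.3,0]
    - [27.2,-23.3,0]
    - [27.2,-23.3,0]
    - [27.2,-23.3,0]
  rot:
    - [0,0,0]
    - [0,0,0]
    - [0,0,0]
    - [0,0,0]
    - [0,0,0]
    - [0,0,0]
    - [0,0,0]
    - [0,0,0]
    - [0,0,0]
    - [0,0,0]
    - [0,0,0]
    - [0,0,0]
    - [0,0,0]
    - [0,0,0]
    - [0,0,0]
    - [0,0,0]
  grip: [1,1,1,1,1,1,1,1,1,1,1,1,1,1,1,1]
  grip_force: 60

```text
clock: 2.1
tcp_pos: [494.2, -94.7, 231.2]
ee_rot: [[0.945, 0.328, -0.0], [0.328, -0.945, -0.0], [-0.0, -0.0, -1.0]]
force: [-0.6, -0.5, -1.3]
opening: 85.6
gripper_force: 0.0
```

Call:
servo_tool:
  translation:
    - [0,0,0]
    - [0,0,0]
    - [0,0,0]
    - [0,0,0]
    - [0,0,0]
    - [0,0,0]
    - [0,0,0]
    - [0,0,0]
    - [0,0,0]
    - [0,0,0]
  rot:
    - [0,0,-0.148]
    - [0,0,-0.148]
    - [0,0,-0.148]
    - [0,0,-0.148]
    - [0,0,-0.148]
    - [0,0,-0.148]
    - [0,0,-0.148]
    - [0,0,-0.148]
    - [0,0,-0.148]
    - [0,0,0]
  grip: [1,1,1,1,1,1,1,1,1,1]

```text
clock: 3.35
tcp_pos: [493.6, -95.8, 231.1]
ee_rot: [[-0.094, 0.996, -0.0], [0.996, 0.094, 0.0], [0.0, -0.0, -1.0]]
force: [0.3, -0.3, 0.8]
opening: 85.0
gripper_force: 0.0
```

Call:
servo_tool:
  translation:
    - [0,0,20]
    - [0,0,20]
    - [0,0,20]
    - [0,0,20]
    - [0,0,20]
    - [0,0,12]
    - [0,0,0]
    - [0,0,0]
    - [0,0,0]
    - [0,0,0]
    - [0,0,0]
    - [0,0,0]
    - [0,0,0]
    - [0,0,0]
  rot:
    - [0,0,0]
    - [0,0,0]
    - [0,0,0]
    - [0,0,0]
    - [0,0,0]
    - [0,0,0]
    - [0,0,0]
    - [0,0,0]
    - [0,0,0]
    - [0,0,0]
    - [0,0,0]
    - [0,0,0]
    - [0,0,0]
    - [0,0,0]
  grip: [1,1,1,1,1,1,0.4,0.1,0,0,0,0,0,0]
  grip_force: 60

```text
clock: 5.1
tcp_pos: [494.6, -95.7, 119.9]
ee_rot: [[-0.095, 0.996, 0.002], [0.996, 0.095, -0.0], [-0.0, 0.002, -1.0]]
force: [2.7, -0.7, 6.5]
opening: 15.2
gripper_force: 59.3
```

Call:
servo_tool:
  translation:
    - [-5,0,0]
    - [-5,0,0]
    - [-5,0,0]
    - [-5,0,0]
    - [-5,0,0]
    - [-5,0,0]
    - [-4,0,0]
    - [0,0,0]
  rot:
    - [0,0,0]
    - [0,0,0]
    - [0,0,0]
    - [0,0,0]
    - [0,0,0]
    - [0,0,0]
    - [0,0,0]
    - [0,0,0]
  grip: [0,0,0,0,0,0,0,0]

```text
clock: 6.1
tcp_pos: [497.7, -128.8, 119.9]
ee_rot: [[-0.095, 0.995, 0.001], [0.995, 0.095, 0.001], [0.001, 0.001, -1.0]]
force: [0.7, 5.3, 8.6]
opening: 15.3
gripper_force: 59.7
```

Call:
servo_tool:
  translation:
    - [5,0,0]
    - [5,0,0]
    - [5,0,0]
    - [5,0,0]
    - [5,0,0]
    - [5,0,0]
    - [4,0,0]
    - [0,0,0]
  rot:
    - [0,0,0]
    - [0,0,0]
    - [0,0,0]
    - [0,0,0]
    - [0,0,0]
    - [0,0,0]
    - [0,0,0]
    - [0,0,0]
  grip: [0,0,0,0,0,0,0,0]

```text
clock: 7.1
tcp_pos: [494.6, -95.7, 119.9]
ee_rot: [[-0.095, 0.996, 0.002], [0.996, 0.095, -0.0], [-0.001, 0.002, -1.0]]
force: [4.0, -1.0, 6.3]
opening: 15.1
gripper_force: 59.1
```

```bash
cat > look.py <<'E'
import sys
from h import *
from workcell import snapshot,telemetry
o=telemetry.observe();print("t",o["clock"],"tcp",o["tcp_pos"].round(1),"F",o["force"].round(1),"open",o["opening"])
c=np.array([486.597,-10.68]);ax=np.array([-.0928,.9957]);lat=np.array([-ax[1],ax[0]]);c=c-84.5*ax
print("tcp clamp x",((o["tcp_pos"][:2]-c)@ax).round(1),"Fx",(o["force"][:2]@ax).round(1))
p,d=snapshot("top")
if len(sys.argv)>1:
    cv2.imwrite(f"pics/{sys.argv[1]}.png",cv2.resize(p[130:290,120:360,::-1],None,fx=3,fy=3,interpolation=cv2.INTER_CUBIC))
def rep(p,d):
    W=cloud("top",d);q=W[...,:2]-c;s=q@ax;l=q@lat;z=W[...,2];h=p.max(2).astype(int)-p.min(2)
    def st(name,m,k=(2,50,98)): print(name,m.sum(),np.percentile(s[m],k).round(1) if m.sum() else None)
    n=(d>0)&(s>65)&(s<270)
    st("jaw top",n&(abs(z-97)<5)&(h<20)&(p.min(2)>75)&(abs(l)<32)&(s>128))
    st("pad top",n&(z>76)&(z<95)&(p.max(2)<75)&(abs(l)<12)&(s>105))
    st("foot",n&(abs(z-91)<5)&(h>30)&(abs(l)<38)); st("card",n&(z>165)&(z<190))
    st("card-",n&(z>165)&(z<190)&(l<-20));st("card+",n&(z>165)&(z<190)&(l>20))
if len(sys.argv)>1 and sys.argv[1]=="a":
    z=np.load("top0.npz");rep(z["p"],z["d"]);print("now")
rep(p,d)
E
python3 look.py a
```

```text
t 7.1 tcp [494.6 -95.7 119.9] F [ 4.  -1.   6.3] open 15.074193185309152
tcp clamp x -0.9 Fx -1.3
jaw top 233 [230.8 237.7 245.3]
pad top 94 [205.7 211.3 252.3]
foot 802 [ 79.  102.2 133.5]
card 143 [101.9 105.4 110.6]
card- 42 [105.5 108.7 110.6]
card+ 35 [101.9 103.7 105.4]
now
jaw top 235 [204.3 210.8 218.7]
pad top 78 [179.6 184.1 213. ]
foot 820 [ 79.  102.1 133.5]
card 142 [101.9 105.4 110.6]
card- 43 [105.5 108.7 110.6]
card+ 36 [101.9 103.6 105.4]
```

View pics/a.png

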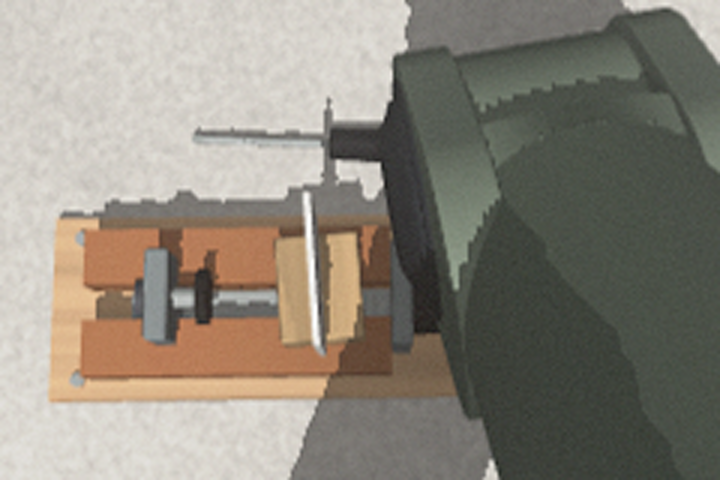

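Call:
servo_tool:
  translation:
    - [-5,0,0]
    - [-5,0,0]
    - [-5,0,0]
    - [-5,0,0]
    - [-5,0,0]
    - [-5,0,0]
    - [-4,0,0]
    - [0,0,0]
    - [5,0,0]
    - [5,0,0]
    - [5,0,0]
    - [5,0,0]
    - [5,0,0]
    - [5,0,0]
    - [4,0,0]
    - [0,0,0]
  rot:
    - [0,0,0]
    - [0,0,0]
    - [0,0,0]
    - [0,0,0]
    - [0,0,0]
    - [0,0,0]
    - [0,0,0]
    - [0,0,0]
    - [0,0,0]
    - [0,0,0]
    - [0,0,0]
    - [0,0,0]
    - [0,0,0]
    - [0,0,0]
    - [0,0,0]
    - [0,0,0]
  grip: [0,0,0,0,0,0,0,0,0,0,0,0,0,0,0,0]

```text
clock: 9.15
tcp_pos: [494.6, -95.8, 119.9]
ee_rot: [[-0.095, 0.995, 0.002], [0.996, 0.095, -0.0], [-0.001, 0.002, -1.0]]
force: [3.0, 0.1, 6.3]
opening: 15.2
gripper_force: 59.1
```

```bash
python3 look.py
```

```text
t 9.15 tcp [494.6 -95.8 119.9] F [3.  0.1 6.3] open 15.196488120318328
tcp clamp x -0.9 Fx -0.2
jaw top 238 [175.1 181.5 189.5]
pad top 75 [149.7 154.7 194.4]
foot 819 [ 79.1 102.2 133.4]
card 142 [101.9 105.4 110.5]
card- 42 [105.6 108.7 110.6]
card+ 35 [101.9 103.6 105.5]
```

Call:
servo_tool:
  translation:
    - [-4,0,0]
    - [-4,0,0]
    - [-4,0,0]
    - [-2,0,0]
    - [-2,0,0]
    - [-2,0,0]
    - [-2,0,0]
    - [-2,0,0]
    - [-2,0,0]
    - [-2,0,0]
    - [-2,0,0]
    - [-2,0,0]
    - [-2,0,0]
    - [-2,0,0]
    - [0,0,0]
    - [0,0,0]
  rot:
    - [0,0,0]
    - [0,0,0]
    - [0,0,0]
    - [0,0,0]
    - [0,0,0]
    - [0,0,0]
    - [0,0,0]
    - [0,0,0]
    - [0,0,0]
    - [0,0,0]
    - [0,0,0]
    - [0,0,0]
    - [0,0,0]
    - [0,0,0]
    - [0,0,0]
    - [0,0,0]
  grip: [0,0,0,0,0,0,0,0,0,0,0,0,0,0,0,0]

```text
clock: 11.2
tcp_pos: [497.6, -128.1, 119.9]
ee_rot: [[-0.096, 0.995, 0.001], [0.995, 0.096, 0.001], [0.001, 0.001, -1.0]]
force: [0.0, 9.8, 10.0]
opening: 15.0
gripper_force: 59.7
```

```bash
python3 look.py b
```

```text
t 11.2 tcp [ 497.6 -128.1  119.9] F [ 0.   9.8 10. ] open 15.004782985330557
tcp clamp x -33.5 Fx 9.8
jaw top 238 [146.3 152.5 160.3]
pad top 50 [125.4 128.6 166. ]
foot 845 [ 69.   90.7 121.8]
card 150 [93.3 94.8 96.8]
card- 43 [93.3 94.7 96.5]
card+ 40 [93.4 95.  96.8]
```

View pics/b.png

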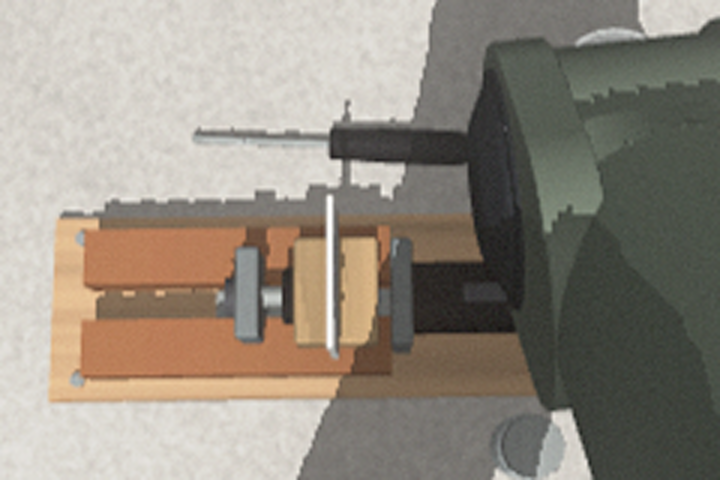

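Call:
servo_tool:
  translation:
    - [5,0,0]
    - [5,0,0]
    - [5,0,0]
    - [5,0,0]
    - [5,0,0]
    - [5,0,0]
    - [4,0,0]
    - [0,0,0]
    - [-2,0,0]
    - [-2,0,0]
    - [-2,0,0]
    - [-2,0,0]
    - [-2,0,0]
    - [-1,0,0]
    - [-1,0,0]
    - [0,0,0]
    - [0,0,0]
  rot:
    - [0,0,0]
    - [0,0,0]
    - [0,0,0]
    - [0,0,0]
    - [0,0,0]
    - [0,0,0]
    - [0,0,0]
    - [0,0,0]
    - [0,0,0]
    - [0,0,0]
    - [0,0,0]
    - [0,0,0]
    - [0,0,0]
    - [0,0,0]
    - [0,0,0]
    - [0,0,0]
    - [0,0,0]
  grip: [0,0,0,0,0,0,0,0,0,0,0,0,0,0,0,0,0]

```text
clock: 13.38
tcp_pos: [495.6, -106.3, 119.9]
ee_rot: [[-0.096, 0.995, 0.001], [0.995, 0.096, 0.001], [0.001, 0.001, -1.0]]
force: [-0.2, 8.9, 9.0]
opening: 14.9
gripper_force: 59.6
```

```bash
python3 look.py
```

```text
t 13.375 tcp [ 495.6 -106.3  119.9] F [-0.2  8.9  9. ] open 14.857802833753574
tcp clamp x -11.6 Fx 8.9
jaw top 248 [137.  144.5 152.6]
pad top 44 [117.7 120.  159.5]
foot 771 [ 65.4  92.6 114. ]
card 129 [85.7 87.6 89.9]
card- 45 [85.7 87.6 89.4]
card+ 28 [86.2 87.1 88.1]
```

Call:
servo_tool:
  translation:
    - [-1,0,0]
    - [-1,0,0]
    - [-1,0,0]
    - [-1,0,0]
    - [0,0,0]
    - [0,0,0]
    - [0,0,0]
  rot:
    - [0,0,0]
    - [0,0,0]
    - [0,0,0]
    - [0,0,0]
    - [0,0,0]
    - [0,0,0]
    - [0,0,0]
  grip: [0,0,0,0,0,0,0]

```text
clock: 14.3
tcp_pos: [495.9, -109.9, 119.9]
ee_rot: [[-0.096, 0.995, 0.001], [0.995, 0.096, 0.002], [0.002, 0.001, -1.0]]
force: [-0.3, 11.7, 9.2]
opening: 15.4
gripper_force: 59.7
```

```bash
python3 look.py c; python3 - <<'E'
import cv2,numpy as np
a=cv2.imread("pics/a.png");c=cv2.imread("pics/c.png");b=cv2.imread("pics/b.png")
f=lambda i,x:cv2.resize(i[230:360,x:x+260],None,fx=3,fy=2.0)
cv2.imwrite("pics/abc.png",cv2.resize(np.vstack([f(a,120),f(b,210),f(c,210)]),(780,600)))
E
```

```text
t 14.3 tcp [ 495.9 -109.9  119.9] F [-0.3 11.7  9.2] open 15.37644207332252
tcp clamp x -15.1 Fx 11.7
jaw top 244 [134.6 140.8 148.7]
pad top 59 [115.8 119.8 155.3]
foot 784 [ 65.4  92.5 114. ]
card 130 [84.5 86.2 88. ]
card- 33 [84.4 85.9 87.7]
card+ 35 [84.8 86.3 88.1]
```

View pics/abc.png

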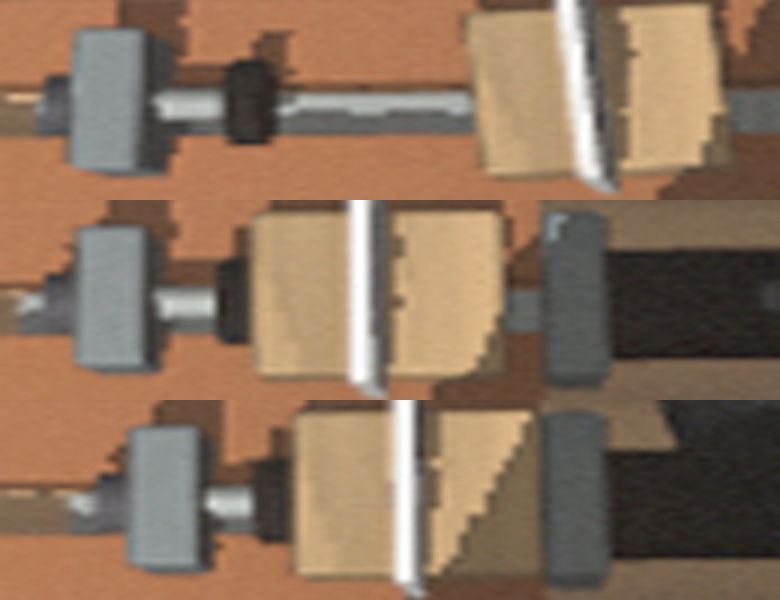

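Call:
servo_tool:
  translation:
    - [-1,0,0]
    - [-1,0,0]
    - [-1,0,0]
    - [0,0,0]
    - [0,0,0]
    - [0,0,0]
    - [0,0,0]
    - [0,0,0]
  rot:
    - [0,0,0]
    - [0,0,0]
    - [0,0,0]
    - [0,0,0]
    - [0,0,0]
    - [0,0,0]
    - [0,0,0]
    - [0,0,0]
  grip: [0,0,0,0,0,0,0,0]

```text
clock: 15.35
tcp_pos: [496.2, -112.4, 119.8]
ee_rot: [[-0.096, 0.995, 0.001], [0.995, 0.096, 0.002], [0.002, 0.001, -1.0]]
force: [-1.1, 14.6, 10.4]
opening: 15.3
gripper_force: 59.8
```

```bash
python3 look.py d; python3 - <<'E'
import cv2,numpy as np
a=cv2.imread("pics/a.png");c=cv2.imread("pics/d.png");b=cv2.imread("pics/c.png")
f=lambda i,x:cv2.resize(i[230:360,x:x+260],None,fx=3,fy=2.0)
cv2.imwrite("pics/acd.png",cv2.resize(np.vstack([f(a,120),f(b,210),f(c,210)]),(780,600)))
E
```

```text
t 15.35 tcp [ 496.2 -112.4  119.8] F [-1.1 14.6 10.4] open 15.318939043986171
tcp clamp x -17.7 Fx 14.6
jaw top 248 [131.1 138.7 146.7]
pad top 51 [115.7 119.7 153.6]
foot 786 [ 65.4  92.5 114.1]
card 125 [84.5 86.2 88.1]
card- 32 [84.5 85.9 87.7]
card+ 33 [84.8 86.3 88.1]
```

View pics/acd.png

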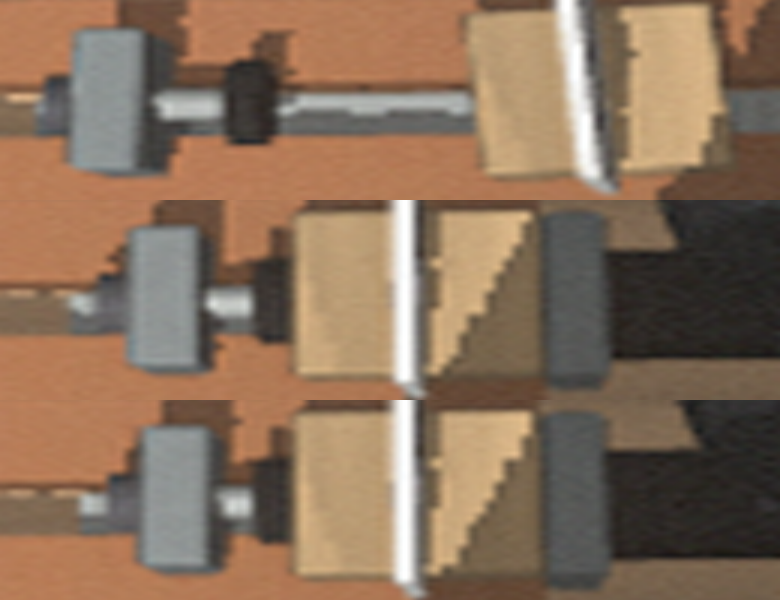

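The foot is against the fixed jaw (no gap at about (540,490)). The visible pad stem has shortened from 75 to 42 px, which is about 7 mm of pressing, and the trigger force agrees. I'll hold briefly, then hand in.

Call:
servo_tool:
  translation:
    - [0,0,0]
    - [0,0,0]
    - [0,0,0]
    - [0,0,0]
    - [0,0,0]
    - [0,0,0]
  rot:
    - [0,0,0]
    - [0,0,0]
    - [0,0,0]
    - [0,0,0]
    - [0,0,0]
    - [0,0,0]
  grip: [0,0,0,0,0,0]

```text
clock: 16.15
tcp_pos: [496.1, -112.4, 119.9]
ee_rot: [[-0.096, 0.995, 0.001], [0.995, 0.096, 0.002], [0.002, 0.001, -1.0]]
force: [-0.7, 14.3, 10.5]
opening: 15.1
gripper_force: 59.8
```

```bash
python3 -c "
from workcell import workorder
print(workorder.finish_job())"
```

```text
the job is handed in; nothing more can be done
None
```

I handed the job in at about 16 s with the trigger held back about 17 mm, the foot seated against the fixed jaw and the pad pressed in roughly 7 mm by camera and force estimates; the hand-in returned no verdict.

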